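# Load a fibre coil into the photon-counting chamber and close its sliding cover

## Robot

A 6-joint arm with a two-finger parallel gripper is mounted at the origin on the work surface. World frame = base frame: x ahead of the robot, y to its left, z up, the work surface at z = 0. Lengths are in mm, angles in rad, forces in N, time in s.
With the tool pointing down it reaches from about 300 to 875 mm from the base axis. Payload 6.4 kg.
Tool frame: the origin (TCP) lies at the very end of the fingers, on their centre line; the grasp point (between the pads) lies 19 mm behind it; z points along the fingers, y is the line along which they close (so a half turn about z gives the same grasp; the last joint's range is limited). The gripper opens to 85 mm and grips with 20 to 120 N. Pads are 22 mm wide; open, the fingers measure 114 mm over their backs; the gripper's body (76 mm by 85 mm) begins 54 mm behind the grasp point. The pads swing forward as they close: fully open they stand 13 mm farther back than shut.
Start: joints at [0.92, 0.181, 1.607, -0, 1.354, -0.206], TCP at [247.4, 519.07, 204.688] pointing down, gripper open.
Joint ranges: [-2.99, 2.99], [-0.89, 2.07], [0.3, 2.58], [-1.14, 4.28], [0, 2.63], [-3.12, 3.12]. Speed limits (rad/s): [2.57, 2.57, 3.01, 3.14, 3.14, 3.14].

## Interface

Orientations are given as a unit quaternion [w, x, y, z].
In Python, from rig import manip, solver, cams, job, read_time_s, read_qpos, read_joint_velocities, read_effort, read_tcp_pos, read_orientation, read_contact_force, read_moment, read_width, read_grasp_force gives the robot as it stands. Calls block until the motion is done:
- manip.move_to(position, orientation): joint-space move of the TCP to a pose.
- manip.move_straight(position, attitude=None, velocity=150, threshold=None): straight line of the TCP; attitude=None keeps the orientation; velocity is the mean speed in mm/s. With threshold (N) it stops when the force on the tool has changed by that much, and returns True; else False.
- manip.move_joints(angles): joint-space move.
- manip.command_gripper(opening): opening from 0.0 (shut) to 1.0 (fully open); the grip force is fixed at half the most; returns when the fingers have stopped.
- manip.dwell(seconds).
- solver.inverse_kinematics(position, orientation): joint angles nearest the present ones, or None.
- cams.capture(name): name is "scene" or "top"; returns the picture (420x560x3 uint8, red, green, blue); there is no depth.
- cams.calibration(name): a dict with "vertical_fov" (degrees; the focal length in pixels is half the picture's height over the tangent of half this angle, whatever the lens; pixels are square), "cx", "cy" (the principal point, pixels), "k1" (the pictures are not rectified: a ray, as slopes to the right and down, at radius r is drawn at 1 + k1 r^2 times it, then the intrinsics apply), "extrinsics" (4x4, takes a point from camera to world coordinates). Camera axes: x right, y up, looking along -z (the intrinsics and any distortion apply to the point x, -y, -z); pixel columns grow to the right and rows downward; lengths in mm; the calibration is good to about 2 mm. A picture is of the moment at which its call begins. calibration takes no time and is no camera call.
A pose or a line that the arm cannot do raises manip.MotionError and nothing moves.
- job.finish_job(): hands the job in; it is judged then, once.
Readings, each from a call of its own:
- read_time_s(): time.
- read_qpos(): joint angles.
- read_joint_velocities(): joint speeds.
- read_effort(): joint torques, N m.
- read_tcp_pos(): TCP position.
- read_orientation(): TCP orientation.
- read_contact_force(): force on the tool from outside, world axes, zero at the start.
- read_moment(): the same for the moment, N m.
- read_width(): opening from 0.0 (shut) to 1.0 (fully open).
- read_grasp_force(): force on a finger pad.
Only numpy, scipy, OpenCV 4.12 (cv2) and the standard library are available. Lean on these libraries where they do the work, as an engineer would, in place of code of your own. Each camera call takes 0.05 s, during which the arm holds its last target. There are 200 camera calls.

## Task

Load the wound fibre bobbin for a dark count: slide the chamber's cover open, draw the bobbin straight up off its spindle, and set it down gently (never let it drop) in the middle of the chamber's well, upright with its collar up, centred over the round window in the floor. Then slide the cover fully home against its end stop and let go. Leave the spindle stand standing where it is and do not disturb the other things on the bench.

Things in the scene. Friction and masses are not known exactly. Their poses are not given: they have to be found in the camera images.
- chamber: Cream unit, 160 (x) x 280 (y) x 100 mm tall, fixed, round head (50 dia, 55 long) on its +x face. Origin: centre of underside, z up. Well in the -y half of its top: pit 100 x 100 mm, centre y = -70, floor 40 and rim 100 mm above the bench, black inside. The +y half is a flat deck. Guide rails along y at x = +-69 (10 wide) and an end stop bar at the -y end, tops 114 mm high.
- chamber_window (a point): Centre of the round glass window (48 mm diameter with its aluminium rim, flush) in the middle of the well's floor, at (0, -70, 40) mm in the chamber's frame; axes as the chamber's. Hidden while the cover is shut.
- cover (a joint): Slide of the flat dark steel cover (plate 124 x 124 x 6 mm, upper face 108 mm above the bench), in m: 0 = fully shut over the well, home against the end stop; 0.125 = fully open. It opens along the chamber's +y axis, stays where it is left, and slides with about 2.5 N of friction.
- cover_grip (a point): Centre of the top of the cover's black pull bar, 132 mm above the bench. The bar stands on the middle of the cover: 60 mm long along the chamber's x, 14 mm thick along its y (the sliding direction), 24 mm tall. Moves with the cover: it is at (0, -70 + opening, 132) mm in the chamber's frame; axes as the chamber's.
- stand: Spindle stand, loose, 1.3 kg: dark steel base plate 90 x 90 x 20 mm, a short post with a round seat of 40 mm diameter, its top 40 mm above the bench, and above it a plain upright spindle of 10 mm diameter ending 112 mm above the bench (72 above the seat). Origin: centre of its underside; z up along the spindle.
- coil: The wound bobbin, 60 to 130 g: white flanged drum, 64 mm diameter, 24 mm tall, wound with straw-coloured fibre; from its top rises a plain round collar of 30 mm diameter to a total height of 50 mm: grip it there. A 14 mm hole runs through along the axis. It starts on the stand's seat, the spindle through it. Origin: centre of its underside; z along its axis towards the collar.
- bare_bobbin: An empty bobbin of the same shape and size (64 mm diameter, 50 mm tall) with nothing wound on it, standing on the bench in front of the stand. Leave it. Origin: centre of its underside.
- amber_bottle: Amber glass bottle, 52 mm diameter, 115 mm tall, standing behind the stand. Leave it. Origin: centre of its underside.
- cuvette_box: Flat black box with a clear top, 56 x 96 x 34 mm, lying behind the chamber. Leave it. Origin: centre of its underside.
- screwdriver: Screwdriver, 150 mm long, black handle, lying along the front of the chamber. Leave it. Origin: under its middle.
- tape_roll: Roll of black tape lying flat, 68 mm diameter, 19 mm tall, at the left front. Leave it. Origin: centre of its underside.
- vial_rack: Grey rack of small vials, 70 x 110 mm, 52 mm tall, at the right-hand side. Leave it. Origin: centre of its underside.
Things that resemble listed ones, but are neither listed nor needed, are in the scene too. What is shaped like the coil but green, red or turquoise is not meant.

How it is judged:
By the outcome, as a careful person would: the job done as asked, in the order asked, and still so for the second after the job is handed in, with the robot touching nothing.
It also fails if it takes over 58 s, if anything falls off the work surface, if the arm or the gripper's body presses on something with over 40 N, if the wrist force passes 120 N, or if a joint passes its speed limit or range.

## Working session

There is one attempt and no reset: what is moved stays moved. The work goes in short steps, each a Python script; the robot and the scene stay as the last script left them, time stands still between calls to the robot, and variables do not carry over. Pictures are saved under pics/ and viewed, at most 10 in all, crops included, and the job is handed in when it is done.

```bash
mkdir -p pics; ls; python3 - <<'E'
from rig import *
import cv2, numpy as np
for n in ("scene","top"):
    im=cams.capture(n); cv2.imwrite(f"pics/{n}0.png",im[:,:,::-1])
    c=cams.calibration(n); print(n,{k:(np.round(v,4).tolist()) for k,v in c.items()})
print(read_time_s(),read_orientation(),read_width())
E
```

```text
pics
scene {'vertical_fov': 43.6263, 'cx': 274.2182, 'cy': 210.8807, 'k1': 0.0089, 'extrinsics': [[-0.4255, -0.7779, 0.4624, 1101.6207], [0.9049, -0.37, 0.2102, 213.4654], [0.0076, 0.5079, 0.8614, 1242.0613], [0.0, 0.0, 0.0, 1.0]]}
top {'vertical_fov': 52.8828, 'cx': 274.2266, 'cy': 209.3455, 'k1': -0.0882, 'extrinsics': [[-0.028, 0.9885, -0.1488, 324.2367], [-0.9996, -0.0268, 0.01, -53.9088], [0.0059, 0.149, 0.9888, 1297.6411], [0.0, 0.0, 0.0, 1.0]]}
0.1 [-3.34769716e-04  2.20586920e-01  9.75366990e-01 -7.30973680e-04] 1.001534811197008
```

View pics/scene0.png

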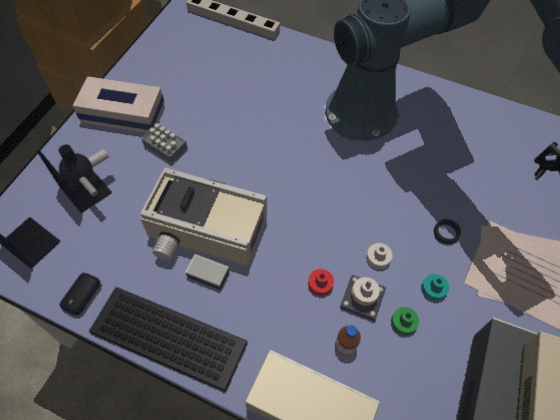

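View pics/top0.png

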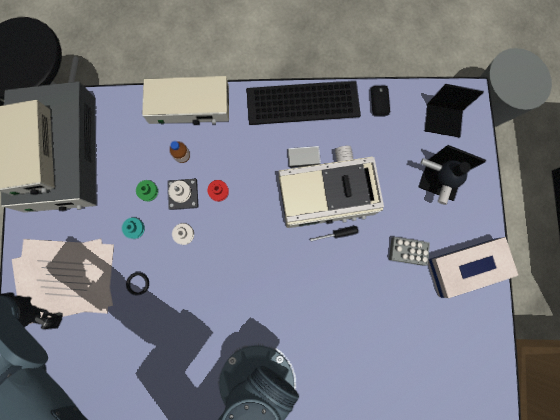

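The scene view shows the wound coil on its stand at about (366,290) and the chamber at (205,215), with the cover's bar at (187,198). In the top view the coil is at (180,190) and the chamber at (330,190), with the bar at (348,186). Next I'll zoom in with one composite.

```bash
cat > h.py <<'E'
import numpy as np, cv2
from rig import *
def K(c):
    f=210/np.tan(np.radians(c["vertical_fov"]/2)); return np.array([[f,0,c["cx"]],[0,f,c["cy"]],[0,0,1]])
def ray(n,p):
    c=cams.calibration(n); E=np.array(c["extrinsics"])
    s=cv2.undistortPointsIter(np.array([[p]],float),K(c),np.array([c["k1"],0,0,0.]),None,None,(3,50,1e-10))[0,0]
    return E[:3,3],E[:3,:3]@np.array([s[0],-s[1],-1.])
def onz(n,p,z):
    o,d=ray(n,p); return o+d*(z-o[2])/d[2]
def tri(pt,ps):
    A=[];b=[];rs=[ray("top",pt),ray("scene",ps)]
    for o,d in rs:
        d=d/np.linalg.norm(d);P=np.eye(3)-np.outer(d,d);A.append(P);b.append(P@o)
    X=np.linalg.lstsq(np.vstack(A),np.hstack(b),rcond=None)[0]
    gap=abs(np.dot(rs[0][0]-rs[1][0],(n:=np.cross(rs[0][1],rs[1][1]))/np.linalg.norm(n)))
    return X,gap
def proj(n,X):
    c=cams.calibration(n); E=np.linalg.inv(np.array(c["extrinsics"])); q=E[:3,:3]@np.array(X,float)+E[:3,3]
    s=np.array([q[0],-q[1]])/-q[2]; s=s*(1+c["k1"]*(s@s)); k=K(c); return np.array([k[0,0]*s[0]+k[0,2],k[1,1]*s[1]+k[1,2]])
def crop(im,x0,y0,w,h,s):
    r=cv2.resize(im[y0:y0+h,x0:x0+w],None,fx=s,fy=s,interpolation=cv2.INTER_CUBIC)[:,:,::-1].copy()
    for x in range(-(-x0//10)*10,x0+w,10):
        cv2.line(r,(int((x-x0+.5)*s),0),(int((x-x0+.5)*s),6 if x%50 else 14),(0,0,255),1); 
        if x%20==0: cv2.putText(r,str(x),(int((x-x0)*s)-8,20),0,.35,(0,0,255),1)
    for y in range(-(-y0//10)*10,y0+h,10):
        cv2.line(r,(0,int((y-y0+.5)*s)),(6,int((y-y0+.5)*s)),(0,0,255),1)
        if y%20==0: cv2.putText(r,str(y),(8,int((y-y0)*s)+6),0,.35,(0,0,255),1)
    return r
E
python3 - <<'E'
from h import *
t=cams.capture("top"); s=cams.capture("scene")
a=np.hstack([crop(t,155,165,50,50,6),crop(t,275,143,115,75,4.345)[:300,:499]]) if 0 else None
def fit(r): return cv2.copyMakeBorder(r,0,300-r.shape[0],0,0,cv2.BORDER_CONSTANT)
A=np.hstack([fit(crop(t,157,167,50,50,6)),fit(crop(t,272,140,120,75,4))])
B=np.hstack([fit(crop(s,340,267,50,50,6)),fit(crop(s,138,165,135,100,3))])
w=800
A=cv2.copyMakeBorder(A,0,0,0,w-A.shape[1],0);B=cv2.copyMakeBorder(B,0,0,0,w-B.shape[1],0)
cv2.imwrite("pics/c1.png",np.vstack([A,B]))
E
```

```text
(no output)
```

View pics/c1.png

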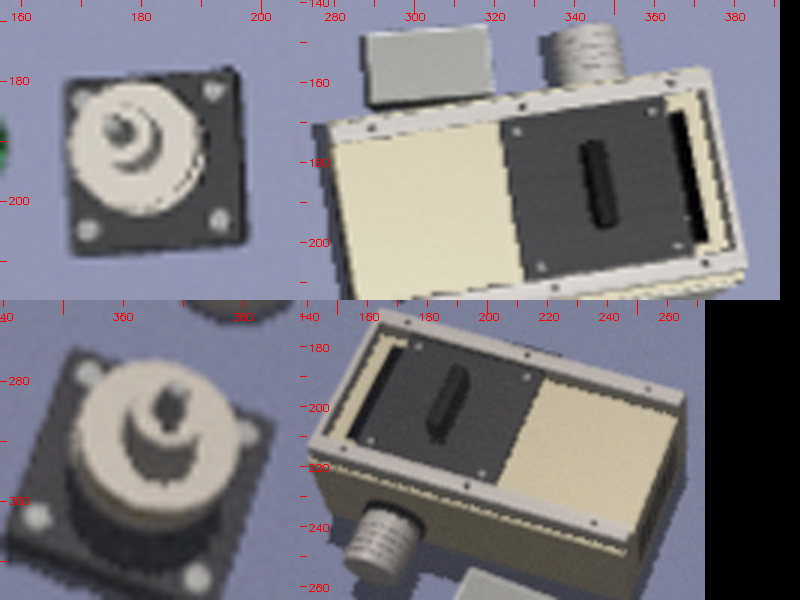

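The composite shows these positions:
- **Coil, top view:** drum at about (179,191), spindle tip at (176,188).
- **Coil, scene view:** drum at about (366,290), tip at (369.5,282).
- **Chamber:** rail corners are clear in both views, at top (278,170), (374,156) and (383,207).
- **Cover:** already a bit open, since a black slit shows at its -y end. The bar is at top (346,185) and scene (187,199).

```bash
python3 - <<'E'
from h import *
im={n:cams.capture(n) for n in("top","scene")}
print("tip",tri((176.2,187.8),(369.5,281.8)))
P={"++":((278.5,170),(247.5,246.2)),"+-":((374,156.5),(140.8,215.2)),"--":((383.2,207),(165.2,168.5))}
for k,v in P.items(): print(k,*tri(*v))
def blob(n,m,roi):
    x,y,w,h=roi; z=np.zeros(m.shape,np.uint8); z[y:y+h,x:x+w]=m[y:y+h,x:x+w]
    c=max(cv2.findContours(z,cv2.RETR_EXTERNAL,cv2.CHAIN_APPROX_NONE)[0],key=cv2.contourArea); return c
R={"top":dict(coil=(157,167,50,50),ch=(272,140,122,95),bar=(335,165,25,40)),"scene":dict(coil=(340,267,50,50),ch=(136,160,137,110),bar=(175,180,25,40))}
for n,I in im.items():
    mx=I.max(2).astype(int);mn=I.min(2).astype(int); 
    m=((mx>150)&(mx-mn<60)&(I[:,:,0]>=I[:,:,2])).astype(np.uint8)
    c=blob(n,m,R[n]["coil"]); e=cv2.fitEllipse(cv2.convexHull(c)); print(n,"coil",e)
    X=onz(n,e[0],64); print(" z64",X)
    q=np.float32([onz(n,p,64)[:2] for p in cv2.convexHull(c)[:,0]]); print(" circ",cv2.minEnclosingCircle(q))
    m=((mx>135)&(I[:,:,0].astype(int)>=I[:,:,2]-8)).astype(np.uint8)
    c=blob(n,m,R[n]["ch"]); q=np.float32([onz(n,p,114)[:2] for p in cv2.convexHull(c)[:,0]]); print(" rail",cv2.minAreaRect(q), cv2.contourArea(c))
    m=(mx<48).astype(np.uint8); c=blob(n,m,R[n]["bar"]); print(" bar",cv2.minAreaRect(c),cv2.contourArea(c), "medianCover",np.median(mx[180:205,330:335]))
E
```

```text
tip (array([572.6769426 , 216.37769761, 109.88440796]), np.float64(4.415350968083027))
++ [614.80671127 -79.13650003 117.48338165] 4.655350377988222
+- [ 649.2967978  -358.40445785  112.75010793] 5.472118098833082
-- [ 500.65902301 -376.99791023  110.82497928] 2.7992701946404317
top coil ((178.95350646972656, 190.84622192382812), (20.641273498535156, 23.51367950439453), 132.41363525390625)
 z64 [573.39392481 216.22509801  64.        ]
 circ ((574.2943725585938, 217.86058044433594), 37.14312744140625)
 rail ((574.7833251953125, -227.3955078125), (205.81163024902344, 280.71795654296875), 7.21189546585083) 5458.5
 bar ((346.270263671875, 185.6216278076172), (21.700664520263672, 6.5759596824646), 80.53767395019531) 115.0 medianCover 77.0
scene coil ((365.8684997558594, 288.6898193359375), (23.298831939697266, 31.553590774536133), 113.61227416992188)
 z64 [570.90120809 216.84848585  64.        ]
 circ ((565.81494140625, 216.6787872314453), 37.037109375)
 rail ((554.6534423828125, -228.99217224121094), (149.10861206054688, 283.1739501953125), 7.132120609283447) 2910.5
 bar ((187.04815673828125, 199.5226593017578), (8.090144157409668, 25.175251007080078), 25.201122283935547) 115.5 medianCover 155.0
```

```bash
cat >> h.py <<'E'
from scipy.spatial.transform import Rotation
def down(phi):
    c,s=np.cos(phi),np.sin(phi); M=np.array([[-s,c,0],[c,s,0],[0,0,-1.]])
    q=Rotation.from_matrix(M).as_quat(); M2=np.linalg.det(M); return np.array([q[3],*q[:3]])
E
python3 - <<'E'
from h import *
print("tip z112 top",onz("top",(176.2,187.8),112),"scene",onz("scene",(369.5,281.8),112))
T=[onz("top",p,114)[:2] for p in((278.5,170),(374,156.5),(383.2,207))]
S=[onz("scene",p,114)[:2] for p in((247.5,246.2),(140.8,215.2),(165.2,168.5),(265.8,196.8))]
for Q in(T,S): print("centre",(Q[0]+Q[2])/2,"yaw",np.degrees(np.arctan2(*( (Q[0]-Q[1])*[-1,1]))),np.linalg.norm(Q[0]-Q[1]),np.linalg.norm(Q[2]-Q[1]))
yaw=np.radians(7.1)
for n,p in(("top",(346.3,185.6)),("scene",(187.05,199.5))): print("bar",n,onz(n,p,122))
print(tri((346.3,185.6),(187.05,199.5)))
for ph in(yaw+np.pi/2,yaw-np.pi/2):
    for X in((560,-280,112),(572,216,67),(566,-298,67),(572,216,190)):
        try: print(np.degrees(ph).round(),X,np.round(solver.inverse_kinematics(X,down(ph)),2))
        except Exception as e: print(ph,X,e)
E
```

```text
tip z112 top [572.8428783  213.75092867 112.        ] scene [572.83618576 218.44530272 112.        ]
centre [ 558.59255585 -229.45570175] yaw 6.857747027722663 281.3462897679273 150.3081315767
centre [ 557.3761668  -225.82948735] yaw 7.528623256849635 279.5198340198915 148.37711494760416
bar top [ 564.02530617 -273.14454888  122.        ]
bar scene [ 564.24190124 -271.14984833  122.        ]
(array([ 563.91409416, -272.50589301,  120.92406479]), np.float64(1.7517561734868163))
97.0 (560, -280, 112) [-0.65  0.38  1.55 -0.    1.21 -2.35]
97.0 (572, 216, 67) [ 0.17  0.41  1.61 -0.    1.12 -1.53]
97.0 (566, -298, 67) [-0.67  0.47  1.54 -0.    1.14 -2.36]
97.0 (572, 216, 190) [ 0.17  0.27  1.53 -0.    1.34 -1.53]
-83.0 (560, -280, 112) [-0.65  0.38  1.55 -0.    1.21  0.79]
-83.0 (572, 216, 67) [ 0.17  0.41  1.61 -0.    1.12  1.61]
-83.0 (566, -298, 67) [-0.67  0.47  1.54 -0.    1.14  0.78]
-83.0 (572, 216, 190) [ 0.17  0.27  1.53 -0.    1.34  1.61]
```

Everything agrees: the bar stands about 121 mm up at its mid-height, the yaw is about 7.1°, and the cover is open about 25 mm. Next I'll grip the bar and open the cover.

```bash
python3 - <<'E'
from h import *
yaw=np.radians(7.1); ex=np.array([np.cos(yaw),np.sin(yaw),0]); ey=np.array([-np.sin(yaw),np.cos(yaw),0]); q=down(yaw-np.pi/2)
b=np.array([564,-272.5,0])
manip.move_to(b+[0,0,185],q)
print(manip.move_straight(b+[0,0,111.5],velocity=100,threshold=8),read_tcp_pos())
manip.command_gripper(0.0)
print("w",read_width(),"g",read_grasp_force(),read_contact_force(),read_tcp_pos(),read_time_s())
im={n:cams.capture(n) for n in("top","scene")}
A=np.hstack([crop(im["top"],272,110,130,120,3),crop(im["scene"],138,130,130,120,3)]); cv2.imwrite("pics/c2.png",A)
E
```

```text
False [ 564.47265174 -272.80317609  112.17498929]
w -0.0017780625138943856 g 0.0 [ 0.28999733 -0.46997089 -0.1796023 ] [ 563.99004114 -272.49514358  111.46724055] 4.9417
```

View pics/c2.png

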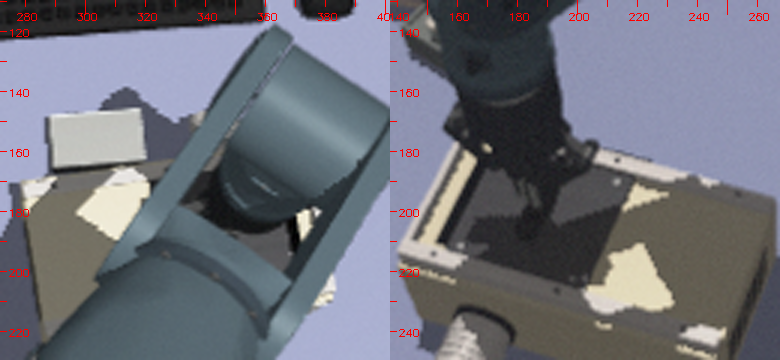

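The gripper shut on nothing. The cover edge in scene still runs (218,190)-(203,226), so the cover has not moved. I'll check where the bar lies relative to the fingers.

```bash
python3 - <<'E'
from h import *
im=cams.capture("scene"); t=read_tcp_pos(); print(t,read_orientation(),proj("scene",t),proj("top",t),proj("scene",[564,-272.5,132]))
c=crop(im,150,160,80,65,10); c=np.clip(c.astype(float)*2.2,0,255).astype(np.uint8)
for X,col in((t,(0,255,0)),([564,-272.5,132],(255,255,0))):
    u=proj("scene",X); cv2.circle(c,(int((u[0]-150+.5)*10),int((u[1]-160+.5)*10)),5,col,1)
cv2.imwrite("pics/c3.png",c[:600])
E
```

```text
[ 564.02065469 -272.49062271  111.50041131] [1.69712630e-06 9.98080846e-01 6.19243511e-02 1.22045464e-05] [187.19553989 201.42902088] [345.43913413 186.35350446] [186.08247353 197.11275212]
```

View pics/c3.png

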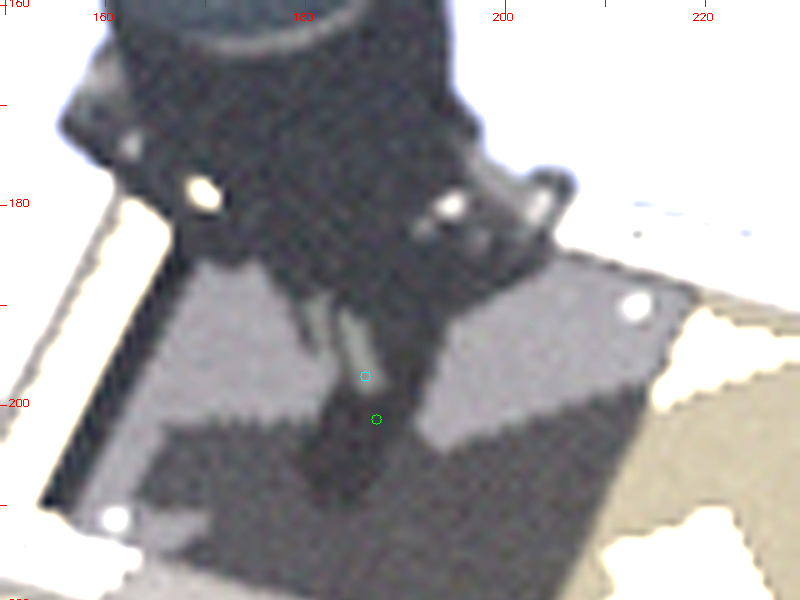

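The fingers look to be at the bar (bar's front half at (183,205), pad strips at (182,193) and (186,195)), yet the width reads 0. I'll read again and nudge gently.

```bash
python3 - <<'E'
from h import *
print(read_width(),read_grasp_force(),read_contact_force(),read_time_s())
manip.dwell(0.2); print(read_width(),read_grasp_force())
t=read_tcp_pos(); yaw=np.radians(7.1); ey=np.array([-np.sin(yaw),np.cos(yaw),0])
r=manip.move_straight(t+ey*12,velocity=40,threshold=10)
print(r,read_tcp_pos(),read_contact_force(),read_width())
E
```

```text
-0.005381736611197107 0.0 [-0.23670181  0.19506632 -0.55588348] 5.0917
0.00017585214836031145 0.0
False [ 562.52996959 -260.24619974  111.54750664] [-0.08987153 -0.09502425 -0.25857401] 0.001999713571926212
```

```bash
python3 - <<'E'
from h import *
im=cams.capture("scene"); t=read_tcp_pos()
c=crop(im,150,160,80,60,5); c=np.clip(c.astype(float)*2.2,0,255).astype(np.uint8)
manip.move_straight(t+[0,0,70]); 
im2=cams.capture("scene");d=crop(im2,150,160,80,60,5); d=np.clip(d.astype(float)*2.2,0,255).astype(np.uint8)
t2=read_tcp_pos()
for k,X in((c,t),(d,t2)):
    u=proj("scene",X); print(u); cv2.circle(k,(int((u[0]-150+.5)*5),int((u[1]-160+.5)*5)),4,(0,255,0),1)
e=crop(im2,130,100,160,120,5)[:, :]; e=cv2.resize(e,(400,300))
cv2.imwrite("pics/c4.png",np.hstack([c,d])); print(read_time_s())
E
```

```text
[191.64084867 202.72185148]
[188.30541081 187.70543161]
6.4583
```

View pics/c4.png

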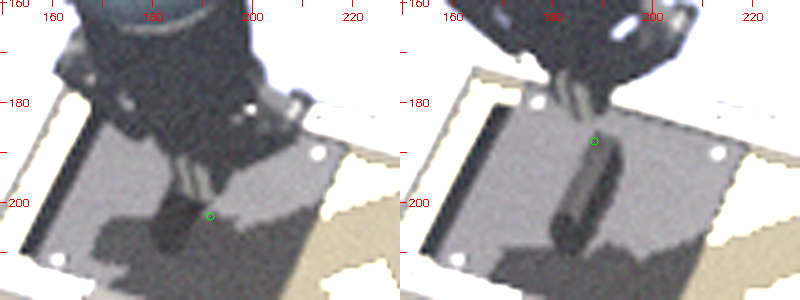

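In the right-hand picture the finger ends are at about (185,183), but the reported TCP projects to (188,188). The real fingertips therefore seem about 20 mm higher than the reported TCP. I'll check this with a gentle guarded touch on the chamber's fixed deck (100 mm).

```bash
python3 - <<'E'
from h import *
yaw=np.radians(7.1); ey=np.array([-np.sin(yaw),np.cos(yaw),0]); p=np.array([558,-227.6,0])+50*ey
manip.move_straight(p+[0,0,150],velocity=200)
manip.move_straight(p+[0,0,112],velocity=120); print(read_contact_force())
r=manip.move_straight(p+[0,0,70],velocity=35,threshold=5)
print(r,read_tcp_pos(),read_contact_force(),read_width())
manip.move_straight(read_tcp_pos()+[0,0,60],velocity=200);print(read_time_s())
E
```

```text
[-0.02120822  0.31633066 -0.1696211 ]
True [ 551.49543399 -177.82095334   73.4700003 ] [-0.15892236 -0.12077262  5.06266467] 0.0006957175470426281
8.975
```

The fingertips really are about 26.5 mm above the reported TCP. I'll apply that offset (reported z = true z − 26.5) and grip the bar.

```bash
cat >> h.py <<'E'
OFF=26.5
yaw=np.radians(7.1); ex=np.array([np.cos(yaw),np.sin(yaw),0]); ey=np.array([-np.sin(yaw),np.cos(yaw),0]); Q=down(yaw-np.pi/2)
def at(p,z): return np.array([p[0],p[1],z-OFF])
E
python3 - <<'E'
from h import *
b=[564,-272.5]
manip.command_gripper(0.9)
manip.move_straight(at(b,165),velocity=250)
print(manip.move_straight(at(b,112),velocity=100,threshold=8),read_tcp_pos())
manip.command_gripper(0.0)
print("w",read_width(),"g",read_grasp_force(),read_contact_force(),read_tcp_pos())
t=read_tcp_pos()
r=manip.move_straight(t+ey*102,velocity=70,threshold=14)
print(r,read_tcp_pos(),(read_tcp_pos()-t)@ey,read_contact_force(),read_width(),read_time_s())
E
```

```text
False [ 564.26235864 -272.41413705   85.73376648]
w 0.1491548286265676 g 59.722241163253784 [-0.63169658  0.03692284  3.43043676] [ 564.22227114 -272.92762135   86.13901981]
True [ 551.9679956  -176.56288055   86.11722211] 97.14045653399495 [-0.16601547 -1.77145225  1.65160179] 0.1460419118322764 12.7917
```

```bash
python3 - <<'E'
from h import *
t=read_tcp_pos()
r=manip.move_straight(t+ey*8,velocity=30,threshold=18)
p=read_tcp_pos(); print(r,p,(p-t)@ey,read_contact_force(),read_width())
manip.command_gripper(0.35); manip.move_straight(read_tcp_pos()+[0,0,60],velocity=200)
manip.move_to(at([572,150],230),Q); print(read_time_s())
im={n:cams.capture(n) for n in("top","scene")}
np.savez("im5.npz",**im)
A=np.hstack([crop(im["top"],272,140,120,95,4)[:380],crop(im["scene"],138,165,105,95,3.99)[:380,:320]][:1]); B=crop(im["scene"],138,165,90,95,4)[:380,:320]
cv2.imwrite("pics/c5.png",np.hstack([crop(im["top"],272,140,120,95,4),B]))
E
```

```text
True [ 552.00271572 -176.69240689   86.11814242] -0.13282458428751132 [ 0.52816854 -1.15134838  2.25232358] 0.1446577004172937
15.0417
```

View pics/c5.png

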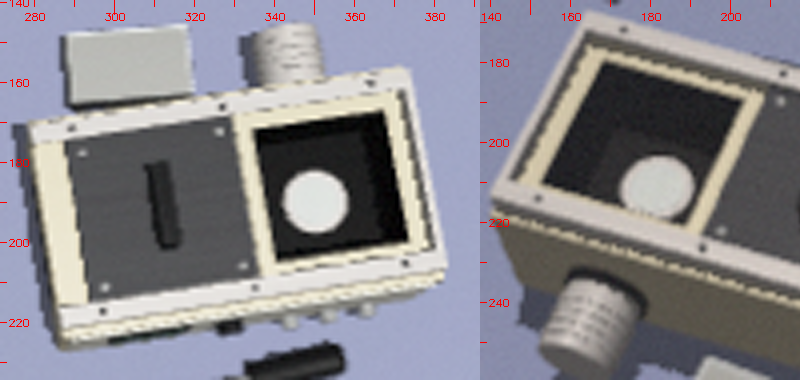

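The cover is fully open. The window shows white at top (349.5,190) and scene (181.5,211).

```bash
python3 - <<'E'
from h import *
im=np.load("im5.npz"); roi={"top":(338,175,22,30),"scene":(171,200,21,21)}; c={}
for n in roi:
    x,y,w,h=roi[n]; g=im[n][y:y+h,x:x+w].min(2); m=(g>130).astype(np.uint8)
    k=max(cv2.findContours(m,0,cv2.CHAIN_APPROX_NONE)[0],key=cv2.contourArea); M=cv2.moments(k)
    e=cv2.fitEllipse(k); c[n]=np.array(e[0])+[x,y]; print(n,c[n],e[1],onz(n,c[n],40))
print("win",tri(c["top"],c["scene"]),"contact",np.array([552,-176.6])-125*ey[:2])
I=im["top"]; mx=I.max(2); m=np.zeros(mx.shape,np.uint8); m[175:207,302:320]=mx[175:207,302:320]<48
k=max(cv2.findContours(m,0,1)[0],key=cv2.contourArea); r=cv2.minAreaRect(k); print("bar top",r,onz("top",r[0],124),onz("top",r[0],132))
print(proj("top",[552,-176.7,132]),proj("top",[573,216,112]),proj("top",read_tcp_pos()+[0,0,26]))
E
```

```text
top [350.4167614  189.98346138] (14.491287231445312, 15.312175750732422) [ 566.82678612 -300.30170165   40.        ]
scene [180.98004055 212.51289654] (14.611801147460938, 20.623350143432617) [ 567.02651605 -300.78785262   40.        ]
win (array([ 566.93719357, -300.56029235,   39.92727688]), np.float64(0.5094538798635035)) contact [ 567.45018459 -300.64149224]
bar top ((312.1299743652344, 190.91000366210938), (20.7889404296875, 5.939697265625), 81.8698959350586) [ 550.75404928 -174.65106807  124.        ] [ 549.21001761 -173.82804142  132.        ]
[313.10566091 189.9110317 ] [175.42349398 187.76859818] [191.1442667  178.38787838]
```

The window is at (567.0, −300.6, 39.9). Both views and the bar contact agree. Next comes the coil at (572.5, 216.4), with a staged close.

```bash
python3 - <<'E'
from h import *
s=np.array([572.5,216.4])
manip.move_straight(at(s,200),velocity=200); manip.command_gripper(0.75)
f0=read_contact_force()
print(manip.move_straight(at(s,67),velocity=90,threshold=6),read_tcp_pos(),read_contact_force()-f0)
for o in(0.42,0.37):
    manip.command_gripper(o); print(o,read_width(),np.round(read_contact_force()-f0,2),read_grasp_force(),read_time_s())
E
```

```text
False [573.08217727 216.5059117   41.2569245 ] [-0.0891775   0.49801866  0.48839842]
0.42 0.4199926155540192 [ 0.42  1.09 -0.07] 0.0 18.0917
0.37 0.37187854638022366 [-0.1   0.75 -0.23] 0.0 18.3167
```

```bash
python3 - <<'E'
from h import *
f0=read_contact_force(); manip.command_gripper(0.0)
print(read_width(),read_grasp_force(),np.round(read_contact_force()-f0,2),read_moment(),read_tcp_pos())
t=read_tcp_pos()
r=manip.move_straight(t+[0,0,12],velocity=50,threshold=8)
print(r,read_tcp_pos(),np.round(read_contact_force()-f0,2),read_time_s())
E
```

```text
0.31830944408176276 59.39238990365993 [ 0.28 -0.43  1.43] [ 0.02761368 -0.02237959 -0.01378314] [572.74174102 216.42341424  40.70350839]
False [573.11491663 216.48865129  53.27164542] [ 0.58  0.09 -0.48] 18.925
```

```bash
python3 - <<'E'
from h import *
s=[572.5,216.4]
print(manip.move_straight(at(s,67+120),velocity=110,threshold=8),np.round(read_contact_force(),2),read_width())
w=np.array([567.0,-300.6])
manip.move_to(at(w,67+120),Q); print(read_tcp_pos(),read_time_s(),read_width())
im={n:cams.capture(n) for n in("top","scene")}; np.savez("im6.npz",**im)
B=np.hstack([crop(im["scene"],130,110,100,110,4),crop(im["scene"],320,240,90,110,4)]); print(B.shape)
cv2.imwrite("pics/c6.png",B)
E
```

```text
False [ 0.09  0.14 -0.63] 0.3231059671498538
[ 567.45545038 -299.38235123  160.45645367] 21.9333 0.3223513825421093
(440, 760, 3)
```

View pics/c6.png

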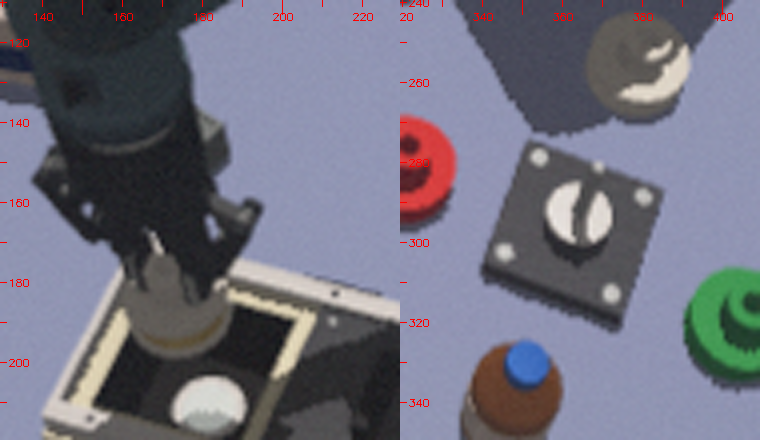

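The coil is held upright with its drum at scene (173,187). The stand is undisturbed at (363,292), and the well is clear below. I'll lower it with force guarding.

```bash
python3 - <<'E'
from h import *
w=np.array([567.0,-300.6])
print(read_tcp_pos(),manip.move_straight(at(w,67+10),velocity=90,threshold=8),read_tcp_pos())
manip.dwell(0.15); f0=read_contact_force()
r=manip.move_straight(at(w,67-6),velocity=14,threshold=3.5)
t=read_tcp_pos(); print(r,t,read_contact_force()-f0)
manip.dwell(0.15); print(read_tcp_pos(),read_contact_force()-f0,read_time_s())
E
```

```text
[ 567.53411807 -299.38450301  160.52386982] False [ 567.56316032 -300.99008107   51.38598794]
True [ 566.9668468  -300.60096152   40.73094926] [-0.32207176  1.13926469  5.7909124 ]
[ 566.97744168 -300.62979969   40.73445348] [-1.32398599  1.1885572   5.67743587] 24.4417
```

It touched down at the same height as on the seat (40.73 against 40.70). I'll release, retreat and check.

```bash
python3 - <<'E'
from h import *
manip.command_gripper(0.5); t=read_tcp_pos()
manip.move_straight(t+[0,0,40],velocity=60); manip.move_straight(t+[0,0,110],velocity=200)
b=np.array([552.0,-176.65]); manip.move_to(at(b+40*ex[:2]*0+200*ey[:2],190),Q)
im={n:cams.capture(n) for n in("top","scene")}; np.savez("im7.npz",**im); print(read_time_s())
cv2.imwrite("pics/c7.png",np.hstack([crop(im["top"],322,150,70,70,5),crop(im["scene"],140,165,80,70,5)]))
E
```

```text
27.3833
```

View pics/c7.png

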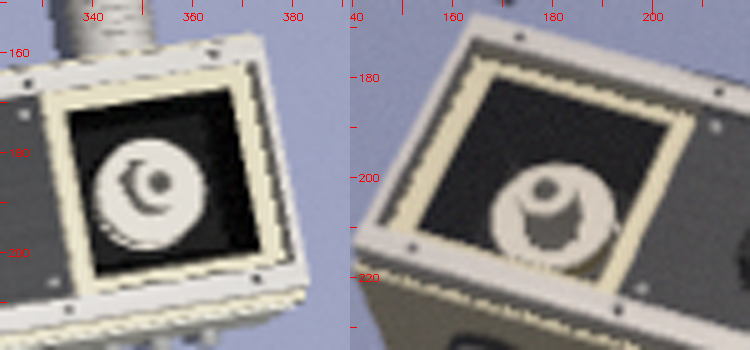

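The coil sits upright in the well. The hole in its collar is at top (353.1,186.1) and scene (178.5,202.5). Checking the position.

```bash
python3 - <<'E'
from h import *
a,b=(353.1,186.1),(178.5,202.5)
print(tri(a,b),onz("top",a,90),onz("scene",b,90))
I=np.load("im7.npz")["top"]; m=np.zeros(I.shape[:2],np.uint8); m[176:201,338:365]=I[176:201,338:365].min(2)>95
k=max(cv2.findContours(m,0,1)[0],key=cv2.contourArea); e=cv2.fitEllipse(cv2.convexHull(k)); print(e,onz("top",e[0],64),onz("top",e[0],58))
E
```

```text
(array([ 567.86486949, -298.45694488,   93.68781968]), np.float64(0.2703732262834677)) [ 568.55932158 -299.07577352   90.        ] [ 566.17984473 -300.23945497   90.        ]
((351.3516540527344, 188.4305877685547), (21.804344177246094, 22.388408660888672), 41.52275085449219) [ 566.8501291  -298.68049018   64.        ] [ 568.03011634 -299.87097418   58.        ]
```

The coil is centred to within about 1–2 mm. Now I'll close the cover.

```bash
python3 - <<'E'
from h import *
b=np.array([552.0,-176.65])
manip.command_gripper(0.9); manip.move_straight(at(b,165),velocity=220)
print(manip.move_straight(at(b,112.6),velocity=100,threshold=8))
manip.command_gripper(0.0); print(read_width(),read_grasp_force())
t=read_tcp_pos()
r=manip.move_straight(t-ey*119,velocity=80,threshold=14); print(r,(read_tcp_pos()-t)@ey)
manip.dwell(.1)
r=manip.move_straight(t-ey*131,velocity=20,threshold=16); p=read_tcp_pos(); print(r,(p-t)@ey,(p-t)@ex,read_contact_force(),read_width(),read_time_s())
E
```

```text
False
0.15346970040936406 59.51439321041107
False -119.36001954412032
True -124.54252536588598 0.18946932758568913 [-0.80887483  1.86023068  5.17759676] 0.14672998152737307 32.3417
```

```bash
python3 - <<'E'
from h import *
t=read_tcp_pos()
r=manip.move_straight(t-ey*6,velocity=20,threshold=25); p=read_tcp_pos(); print(r,(p-t)@ey)
manip.command_gripper(0.5); manip.move_straight(read_tcp_pos()+[0,0,80],velocity=150)
manip.move_to(at([470,60],230),Q)
im={n:cams.capture(n) for n in("top","scene")}; print(read_time_s())
cv2.imwrite("pics/c8.png",np.hstack([crop(im["top"],272,140,120,95,4),crop(im["scene"],138,165,80,95,4)]))
E
```

```text
True 0.3079797546198645
35.25
```

View pics/c8.png

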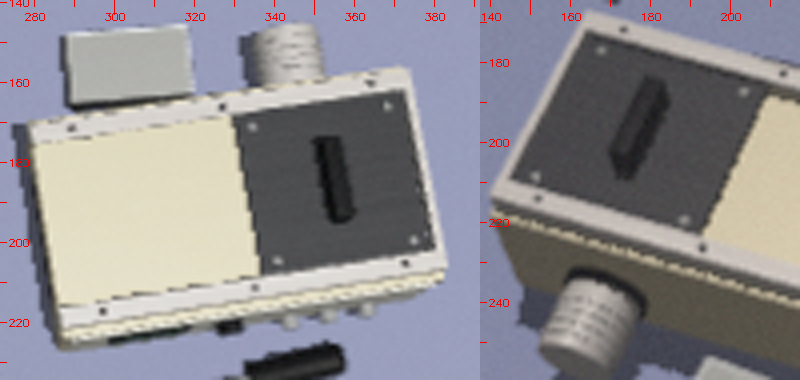

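The cover is fully home: no gap shows at the end stop, top edge (375–381,165–203). The bar is at top (355,184), and the robot is clear. Handing in.

```bash
python3 -c "
from rig import job; print(job.finish_job())"
```

```text
the job is handed in; nothing more can be done
None
```

The coil is upright in the well, within about 2 mm of the window's centre, the cover is home against its end stop, and the job is handed in at about 35 s of the 58 s allowed; the first grip on the bar missed because the fingertips sit 26.5 mm above the reported TCP, which I measured with a light touch on the chamber deck and corrected.

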